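# Start the porridge warmer, put the nested lids on its pot, take the outer lid off again

### The arm

A 6-joint arm with a two-finger parallel gripper is mounted at the origin on the work surface. World frame = base frame: x ahead of the robot, y to its left, z up, the work surface at z = 0. Lengths are in m, angles in rad, forces in N, time in s.
With the tool pointing down it reaches from about 0.375 to 0.9 m from the base axis. Payload 3.1 kg.
Tool frame: the origin (TCP) lies midway between the tips of the shut fingers; the grasp point (between the pads) lies 19 mm behind it; z points along the fingers, y is the line along which they close (so a half turn about z gives the same grasp; the last joint's range is limited). The gripper opens to 85 mm and grips with 20 to 120 N. Pads are 22 mm wide; open, the fingers measure 114 mm over their backs; the gripper's body (76 mm by 85 mm) begins 54 mm behind the grasp point. The pads swing forward as they close: fully open they stand 13 mm farther back than shut.
Start: joints at [0.971, 0.527, 1.433, -0, 1.181, -0.178], TCP at [0.256, 0.57, 0.231] pointing down, gripper open.
Joint ranges: [-3.08, 3.08], [-0.75, 2.2], [0.22, 2.44], [-1.43, 4.57], [0, 2.65], [-2.85, 2.85]. Speed limits (rad/s): [2.79, 2.79, 3.14, 3.14, 3.14, 3.14].

### API

Orientations are given as a unit quaternion [x, y, z, w].
In Python, from station import manip gives the robot as it stands.
- The arm moves only by the tool drive_tool, never from a script. Its argument "motion" is a list that holds one entry, the list of rows, each a list of 5 numbers: the finger opening in mm, from 0 to 85.4, then the shift along the tool's x, y, z in units of 30 mm (1.0 is 30 mm), then the turn about the tool's z in units of 8 degrees (1.0 is 8 degrees). In form: [[[fingers, x, y, z, yaw], ...]]. A call has 1 to 10 rows; each row is the pose to reach, as a shift and turn from the pose commanded when the call began, along the tool's axes at that moment; what a row does not reach only later rows make up. A row lasts 1/10 s, in which the tool goes at most 50 mm and 8.59 degrees, less where a joint would pass 70% of its speed; a pose out of reach is approached as far as the arm can. A call with a gripper value outside its range is refused whole. The fingers move at their own pace and stop on an object; "squeeze" is the grip in N (left out, the last holds). Time passes only in rows, so rows that repeat a pose let the fingers close. It gives the time, the measured TCP pose, the force, the opening and the grip force at its end, in the units of the state.
- manip.sense(): the state, without advancing time (a new reading comes with each control period).
- manip.snapshot(name): name is "scene" or "side" or "wrist"; returns the picture (400x640x3 uint8, red, green, blue); there is no depth.
- manip.camera_model(name): a dict with "fov_y" (degrees; the focal length in pixels is half the picture's height over the tangent of half this angle, whatever the lens; pixels are square), "cx", "cy" (the principal point, pixels), "k1" (the pictures are not rectified: a ray, as slopes to the right and down, at radius r is drawn at 1 + k1 r^2 times it, then the intrinsics apply), "origin" and "orientation" of the camera in the world. Camera axes: x right, y up, looking along -z (the intrinsics and any distortion apply to the point x, -y, -z); pixel columns grow to the right and rows downward; lengths in m; the calibration is good to about 2 mm. A picture is of the moment at which its call begins: read the wrist's pose just before it. camera_model takes no time and is no camera call; for the wrist camera it gives the pose at the moment of the call.
- manip.sign_off(): hands the job in; it is judged then, once.
The state is a dict: "t": time; "q": joint angles; "qd": joint speeds; "tau": joint torques, N m; "tcp_pos": TCP position; "tool_rot": TCP orientation; "force": force on the tool from outside, world axes, zero at the start; "ft_torque": the same for the moment, N m; "finger_gap": opening from 0.0 (shut) to 1.0 (fully open); "gripper_force": force on a finger pad.
Only numpy, scipy, OpenCV 4.12 (cv2) and the standard library are available. Lean on these libraries where they do the work, as an engineer would, in place of code of your own. Each camera call takes 0.05 s, during which the arm holds its last target. There are 200 camera calls.

### The job

Switch the breakfast warmer on by pressing its red paddle down to its stop with the gripper, then lift the two nested lids off the cork trivet together and lower them gently, still nested, onto the warmer's pot, and let go of them. Then lift the steel outer lid alone straight up, leaving the cream inner lid sitting undisturbed on the pot, and finish while still holding the outer lid level and still in the gripper about 10 cm above the pot. Leave the mug and jam jar alone.

Things in the scene. Friction and masses are not known exactly. Their poses are not given: they have to be found in the camera images.
- warmer: Fixed steel food warmer, a box 200 x 200 x 55 mm high, with a round grey stoneware pot fixed in its top. Origin: centre of its underside, on the table. z up; -x is its front, from which the red paddle sticks out. It may be turned about z by up to 0.35 rad.
- pot_rim (a point): Centre of the pot's mouth at the height of its rim, 115 mm above the table. The rim is a flat ring: mouth radius 66 mm, outer radius 73 mm; the pot rises 60 mm above the warmer's box.
- paddle (a joint): Red spring paddle at the warmer's front: 0 = up (level), 0.28 rad = down on its stop. It is hinged at the warmer's front face and its free end goes down; it springs back when let go. About 2 N starts it and about 6 N at the press point holds it on the stop.
- paddle_press (a point): Point on the paddle's top face where to press, 50 mm from the hinge, midway across; the warmer's x axis points from it towards the hinge. The paddle is 60 mm long, 50 mm wide and 6 mm thick; its end is 13 mm farther out than this point. Up, this point is 45 mm above the table; down on the stop it has sunk by 14 mm.
- trivet: Fixed round cork trivet, 200 mm across, 8 mm thick, on which the nested lids stand at the start. Origin: centre of its underside.
- inner_lid: Cream round inner lid, 0.2 to 0.4 kg. Origin: centre of its underside; z up. Above the origin: plug of radius 61.5 mm, 0 to 8 mm; flange of radius 73 mm, 8 to 13 mm; hub of radius 17 mm, 13 to 36 mm; knob, 36 to 74 mm. Seated on the pot, the plug is in the mouth (4.5 mm play all round), the flange rests on the rim, and the origin is 8 mm below the rim.
- knob (a point): Point on the axis of the inner lid's wooden knob (upright cylinder, radius 12 mm), 60 mm above the inner lid's origin, 14 mm below the knob's top. Hub and knob pass up through the outer lid's hole and the knob stands 30 mm clear above its collar. Lifting the inner lid by this knob carries both lids, as the outer one lies loosely on the flange.
- outer_lid: Round steel outer lid, 170 mm across, 0.2 to 0.4 kg. Origin: centre of its underside (lower edge of the skirt); z up. Above the origin: skirt 0 to 11 mm (inner radius 82 mm), flat disc 11 to 15 mm, collar 15 to 42 mm. Not fastened to the inner lid: nested, its origin is 2 mm above the inner lid's origin, with 4 mm of sideways play.
- collar (a point): Centre of the outer lid's grip, 30 mm above the outer lid's origin: an upright black round collar, outer radius 26 mm, round the central hole (radius 21 mm), 15 to 42 mm above that origin.
- mug: White mug, 84 mm across with a side handle, 90 mm high. Origin: centre of its underside. Not to be touched.
- jam_jar: Amber jam jar with brass cap, 44 mm across, 55 mm high. Origin: centre of its underside. Not to be touched.

How it is judged:
On the way, in this order (a step that is already met when the one before it is completed fails the run):
1. the gripper has pressed the paddle down to its stop (value of joint paddle above 0.255 rad and contact force between the fingers and paddle above 1 N), for 0.2 s.
2. both lids, nested, are lifted at least 30 mm off the trivet (z of inner_lid in the frame of trivet above 0.038 m and z of outer_lid in the frame of inner_lid below 0.006 m and horizontal distance between outer_lid and inner_lid below 0.012 m), for 0.1 s.
3. both lids, nested, sit on the pot and are let go (horizontal distance between inner_lid and pot_rim below 0.008 m and z of inner_lid in the frame of pot_rim between -0.012 and -0.005 m and angle between inner_lid's own z axis and vertical below 0.05 rad and z of outer_lid in the frame of inner_lid below 0.006 m and horizontal distance between outer_lid and inner_lid below 0.012 m and contact force between the fingers and inner_lid below 0.1 N and contact force between the fingers and outer_lid below 0.1 N and linear speed of inner_lid below 0.03 m/s), for 0.2 s.
4. the outer lid is lifted 20 mm clear while the inner lid stays on the pot (horizontal distance between inner_lid and pot_rim below 0.008 m and z of inner_lid in the frame of pot_rim between -0.012 and -0.005 m and angle between inner_lid's own z axis and vertical below 0.05 rad and z of outer_lid in the frame of inner_lid above 0.022 m), for 0.1 s.
At the end, for the whole second after the job is handed in: Inner lid on the pot, untouched: within 8 mm of centre, underside 5 to 12 mm below the rim, level within 0.05 rad. Outer lid held by the fingers alone, underside 60 to 200 mm above the rim, within 60 mm of the pot axis, level within 0.2 rad, still. Paddle up again (horizontal distance between inner_lid and pot_rim below 0.008 m and z of inner_lid in the frame of pot_rim between -0.012 and -0.005 m and angle between inner_lid's own z axis and vertical below 0.05 rad and linear speed of inner_lid below 0.02 m/s and z of outer_lid in the frame of pot_rim between 0.06 and 0.2 m and horizontal distance between outer_lid and pot_rim below 0.06 m and angle between outer_lid's own z axis and vertical below 0.2 rad and linear speed of outer_lid below 0.03 m/s and contact force between the fingers and outer_lid above 2 N and contact force between each of outer_lid, the fingers and inner_lid below 0.1 N and contact force between outer_lid and warmer below 0.1 N and value of joint paddle below 0.06 rad); the arm keeps its last pose, push and grip.
It fails at once if the lids come apart (by more than 10 mm) while the inner lid is not seated on the pot (distance between outer_lid and inner_lid above 0.016 m and not (horizontal distance between inner_lid and pot_rim below 0.008 m and z of inner_lid in the frame of pot_rim between -0.012 and -0.005 m and angle between inner_lid's own z axis and vertical below 0.05 rad)).
It fails at once if the inner lid is disturbed (moves faster than 40 mm/s, or is touched by the gripper) once the outer lid is lifted off it (z of outer_lid in the frame of inner_lid above 0.012 m and (linear speed of inner_lid above 0.04 m/s or contact force between the fingers and inner_lid above 0.5 N)).
It fails at once if the lids drop or slam onto the pot (faster than 0.4 m/s near the rim) (horizontal distance between inner_lid and pot_rim below 0.05 m and z of inner_lid in the frame of pot_rim below 0.01 m and linear speed of inner_lid above 0.4 m/s).
It fails at once if a lid is tipped by more than 0.4 rad (angle between any of inner_lid, outer_lid's own z axis and vertical above 0.4 rad).
It fails at once if the mug or jam jar is moved by more than 15 mm (distance of any of mug, jam_jar from where it was at the start of the episode above 0.015 m).
It also fails if it takes over 72 s, if anything falls off the work surface, if the arm or the gripper's body presses on something with over 40 N, if the wrist force passes 120 N, or if a joint passes its speed limit or range.

## Working session

There is one attempt and no reset: what is moved stays moved. The work goes in short steps, Python scripts to look and compute and a tool call to move; the robot and the scene stay as the last step left them, time stands still between calls to the robot, and variables do not carry over. Pictures are saved under pics/ and viewed, at most 10 in all, crops included, and the job is handed in when it is done.

Besides the shell and the picture viewer there is one more tool, called after "Call:" as a command line: name --argument value ..., lists and objects as JSON in quotes. drive_tool: Moves the arm, as the interface text tells. Its arguments: {"type":"object","properties":{"motion":{"type":"array","items":{"type":"array","items":{"type":"array","items":{"type":"number"}}}},"squeeze":{"type":"number"}},"required":["motion"]}

```bash
mkdir -p pics; cat > h.py <<'E'
import numpy as np,cv2
from scipy.spatial.transform import Rotation as R
from station import manip
def cam(n):
    m=manip.camera_model(n);f=200/np.tan(np.radians(m["fov_y"])/2)
    return m,np.array([[f,0,m["cx"]],[0,f,m["cy"]],[0,0,1.]]),np.array([m["k1"],0,0,0.]),R.from_quat(m["orientation"]).as_matrix()@np.diag([1,-1,-1.])
def ray(n,uv,c=None):
    m,K,d,Rc=c or cam(n)
    p=cv2.undistortPoints(np.array([[uv]],float),K,d)[0,0]
    return np.array(m["origin"]),Rc@np.array([p[0],p[1],1])
def atz(n,uv,z,c=None):
    o,r=ray(n,uv,c);return o+r*(z-o[2])/r[2]
def proj(n,P,c=None):
    m,K,d,Rc=c or cam(n)
    P=(np.atleast_2d(P)-m["origin"])@Rc
    return cv2.projectPoints(P.reshape(-1,1,3),np.zeros(3),np.zeros(3),K,d)[0][:,0]
def save(n,name):
    im=manip.snapshot(n);cv2.imwrite(f"pics/{name}.png",im[:,:,::-1]);return im
E
python3 - <<'E'
from h import *
for n in("scene","side","wrist"):
    print(n,manip.camera_model(n))
a=save("scene","scene0");b=save("side","side0");save("wrist","wrist0")
s=manip.sense();print(s)
E
```

```text
scene {'fov_y': 54.6029730286014, 'cx': 317.96050403922914, 'cy': 197.5321035748095, 'k1': -0.08481886082796762, 'origin': array([0.96255118, 0.3488577 , 0.56161735]), 'orientation': array([0.15843071, 0.3855414 , 0.83062741, 0.3692095 ])}
side {'fov_y': 51.337532608222055, 'cx': 319.1570693881856, 'cy': 205.93720231126116, 'k1': 0.035725416629946403, 'origin': array([0.57286351, 0.56939122, 0.59993383]), 'orientation': array([-0.00158726,  0.41011833,  0.91178921, -0.02099713])}
wrist {'fov_y': 71.62415645622103, 'cx': 313.79238902223267, 'cy': 196.31320850205182, 'k1': -0.034282924221166786, 'origin': array([0.19372243, 0.59675407, 0.37344112]), 'orientation': array([-0.11257514, -0.07231966,  0.53876158,  0.83176479])}
{'t': 0.15, 'q': array([ 9.70494954e-01,  5.28276697e-01,  1.43357848e+00,  4.14993357e-05,
        1.18139706e+00, -1.78496015e-01]), 'qd': array([ 4.08261731e-04, -4.51218930e-03, -1.99053289e-03,  3.14443535e-05,
        5.09091524e-04, -3.65933899e-04]), 'tau': array([ 8.91473410e-04, -4.42743301e+01, -1.78275937e+01, -1.96966198e-04,
        5.57946056e-03, -1.65592058e-05]), 'tcp_pos': array([0.25553657, 0.56979351, 0.23055301]), 'tool_rot': array([ 2.09350309e-01,  9.77840355e-01, -7.60386864e-04, -3.32768999e-04]), 'force': array([-0.0918489 , -0.39302775,  0.34264076]), 'ft_torque': array([-0.02939782, -0.00400781,  0.0516609 ]), 'gripper_force': 0.0, 'finger_gap': 1.0002559701386993}
```

View pics/scene0.png

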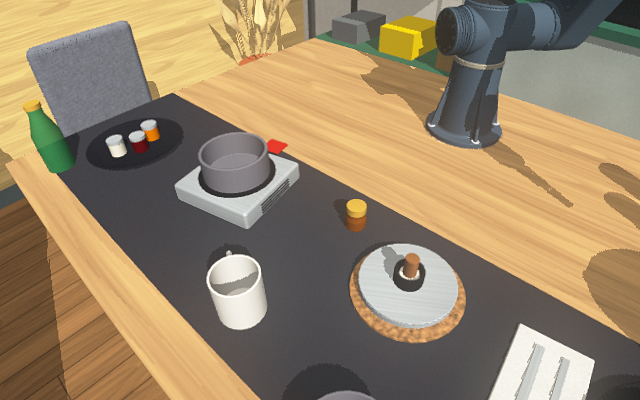

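View pics/side0.png

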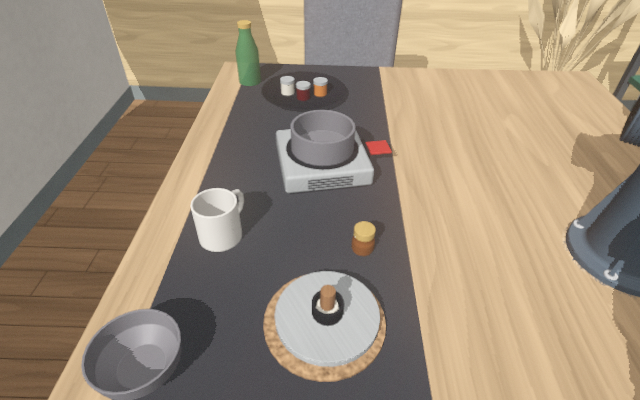

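```bash
python3 - <<'E'
from h import *
a=cv2.imread("pics/scene0.png");b=cv2.imread("pics/side0.png")
def c(im,x,y):return cv2.resize(im[y:y+100,x:x+133],(399,300),interpolation=cv2.INTER_CUBIC)
o=np.vstack([np.hstack([c(a,172,126),c(b,268,100)]),np.hstack([c(a,342,238),c(b,262,270)])])
cv2.imwrite("pics/crop0.png",o)
def tri(u,v):
    o1,r1=ray("scene",u);o2,r2=ray("side",v)
    A=np.array([r1,-r2]).T;t=np.linalg.lstsq(A,o2-o1,rcond=None)[0]
    p,q=o1+r1*t[0],o2+r2*t[1];return (p+q)/2,np.linalg.norm(p-q)
print(tri((411,258),(328,290)),tri((357,205),(365,229)))
E
```

```text
(array([0.56748304, 0.17558036, 0.07818332]), np.float64(0.0005077860454732169)) (array([0.50149442, 0.01361336, 0.05320789]), np.float64(0.00042147788813087924))
```

View pics/crop0.png

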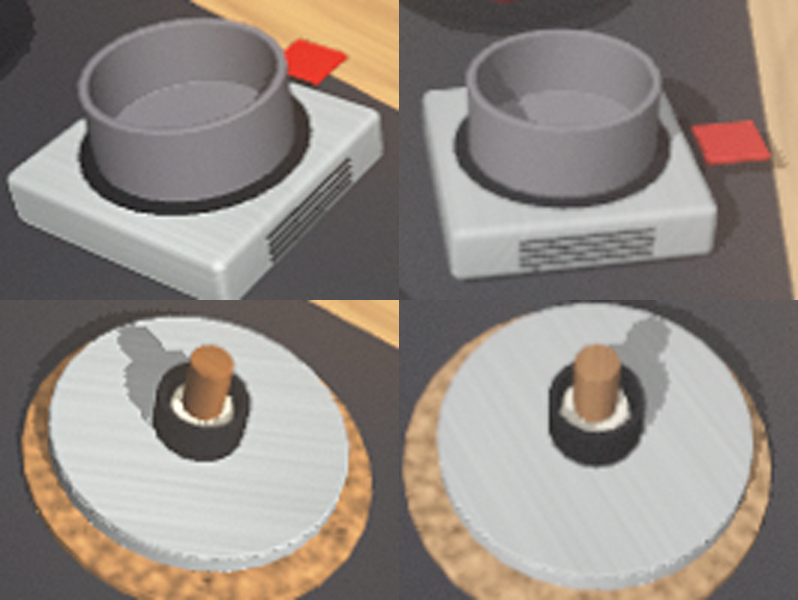

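```bash
python3 - <<'E'
from h import *
from scipy.optimize import least_squares
O={"sw":("scene",172,126,0,0),"dw":("side",268,100,399,0),"sl":("scene",342,238,0,300),"dl":("side",262,270,399,300)}
def px(k,p):
    n,x,y,a,b=O[k];return n,(x+(p[0]-a+.5)/3-.5,y+(p[1]-b+.5)/3-.5)
def W(k,ps,z):return np.array([atz(*px(k,p),z)[:2] for p in ps])
print("knob",W("sl",[(212,357)],.082),W("dl",[(598,354)],.082))
for k,ps in(("sw",[(80,90),(180,20),(288,72),(185,131)]),("dw",[(467,88),(660,88),(563,31),(563,131)])):
    w=W(k,ps,.115);r=least_squares(lambda c:np.linalg.norm(w-c,axis=1)-.073,w.mean(0));print("pot",r.x,r.fun)
for k,ps in(("sw",[(8,180),(220,265),(383,110)]),("dw",[(450,232),(716,207),(423,92)])):
    w=W(k,ps,.055);print("box",w.round(4).tolist(),[np.linalg.norm(w[i]-w[0]) for i in(1,2)],np.degrees(np.arctan2(*(w[1]-w[0])[::-1])),np.degrees(np.arctan2(*(w[2]-w[[1,0][k=="dw"]])[::-1])))
print("pad",W("dw",[(692,125),(760,122),(771,159),(705,163)],.045),W("sw",[(347,56),(318,82)],.045))
# outer lid disc edge at z=.025,r=.085 ; 
w=W("sl",[(50,410),(165,317),(348,447)],.025);r=least_squares(lambda c:np.linalg.norm(w-c,axis=1)-.085,w.mean(0));print("lid",r.x,r.fun)
w=W("dl",[(438,440),(753,437),(590,303)],.025);r=least_squares(lambda c:np.linalg.norm(w-c,axis=1)-.085,w.mean(0));print("lid",r.x,r.fun)
for n,uv in(("scene",(236,318)),("side",(219,240)),("scene",(228,253)),("side",(238,196))):print("mug",atz(n,uv,.03))
E
```

```text
knob [[0.56701143 0.17728551]] [[0.56753182 0.17378409]]
pot [ 0.59079073 -0.24731262] [-0.00020191 -0.00196926 -0.00031914 -0.00187498]
pot [ 0.59107674 -0.24807062] [-0.00034593 -0.00034664 -0.00163722 -0.00150338]
box [[0.7104, -0.3142], [0.6656, -0.1305], [0.4756, -0.1711]] [np.float64(0.18915536037617292), np.float64(0.27497278124077257)] 103.70792648855867 -167.92075870125691
box [[0.6666, -0.1337], [0.4753, -0.1748], [0.7078, -0.3198]] [np.float64(0.19574086608405228), np.float64(0.19065327934290172)] -167.87509760847715 -77.53942080130264
pad [[ 0.48661595 -0.29947053]
 [ 0.43091213 -0.30723736]
 [ 0.42670139 -0.25428638]
 [ 0.47877674 -0.24574726]] [[ 0.43153157 -0.25692989]
 [ 0.47268149 -0.24724787]]
lid [0.56996006 0.17897194] [-1.03700967e-03 -2.51608619e-05 -1.04325138e-03]
lid [0.56718914 0.17817   ] [-5.38495943e-04 -5.38729863e-04 -9.60065589e-05]
mug [0.81365767 0.02159715 0.03      ]
mug [0.77403457 0.0338466  0.03      ]
mug [ 0.73849817 -0.09617716  0.03      ]
mug [ 0.76230743 -0.09488211  0.03      ]
```

Call:
drive_tool --motion '[[[0, -1, -0.5, 0, 0], [0, -2.5, -1.3, 0, 0], [0, -4, -2.1, 0, 0], [0, -5.5, -2.9, 0, 0], [0, -7, -3.7, 0, 0], [0, -8.5, -4.45, 0, 0], [0, -10, -5.2, 0, 0], [0, -11.5, -6, 0, 0], [0, -13.2, -6.9, 0, 0], [0, -14, -7.3, 0, 0]]]'

```text
t: 1.15
tcp_pos: [0.5508, 0.1959, 0.2311]
tool_rot: [0.21, 0.978, -0.0, 0.0]
force: [0.3, 0.5, 0.0]
finger_gap: -0.0
gripper_force: 0.0
```

Call:
drive_tool --motion '[[[0, -0.8, -0.45, 0, 0], [0, -0.8, -0.45, 0, 0], [0, -0.8, -0.45, 0, 0]]]'

```text
t: 1.45
tcp_pos: [0.5655, 0.1758, 0.2308]
tool_rot: [0.21, 0.978, -0.0, -0.001]
force: [-0.1, -0.0, -0.1]
finger_gap: -0.004
gripper_force: 0.0
```

```bash
python3 - <<'E'
from h import *
s=manip.sense();print(s["t"],s["tcp_pos"],s["tool_rot"],s["q"],s["force"])
c=cam("wrist");save("wrist","wrist1")
print(c[0]);print(proj("wrist",[[.567,.1755,.082],[.591,-.2477,.115]],c))
E
```

```text
1.45 [0.5654783  0.17582509 0.23081311] [ 2.10162605e-01  9.77666146e-01 -5.27542411e-06 -7.65756108e-04] [ 1.12653951e-01  4.84175238e-01  1.51694769e+00  5.25762257e-04
  1.14192477e+00 -1.03487868e+00] [-0.08110407 -0.0397954  -0.06154485]
{'fov_y': 71.62415645622103, 'cx': 313.79238902223267, 'cy': 196.31320850205182, 'k1': -0.034282924221166786, 'origin': array([0.50385332, 0.20275271, 0.37399523]), 'orientation': array([-0.11167326, -0.0726835 ,  0.53799874,  0.83234821])}
[[314.56040202 186.33497686]
 [  7.35548496 348.79583416]]
```

View pics/wrist1.png

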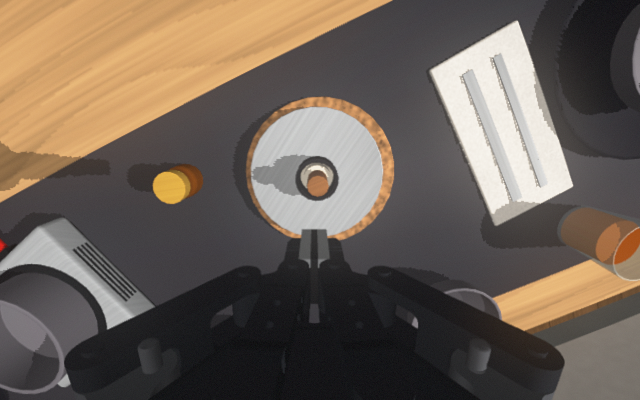

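```bash
python3 - <<'E'
from h import *
a=cv2.imread("pics/wrist1.png")
cv2.imwrite("pics/crop1.png",cv2.resize(a[90:245,240:400],None,fx=3.75,fy=3.75,interpolation=cv2.INTER_CUBIC))
E
```

```text
(no output)
```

View pics/crop1.png

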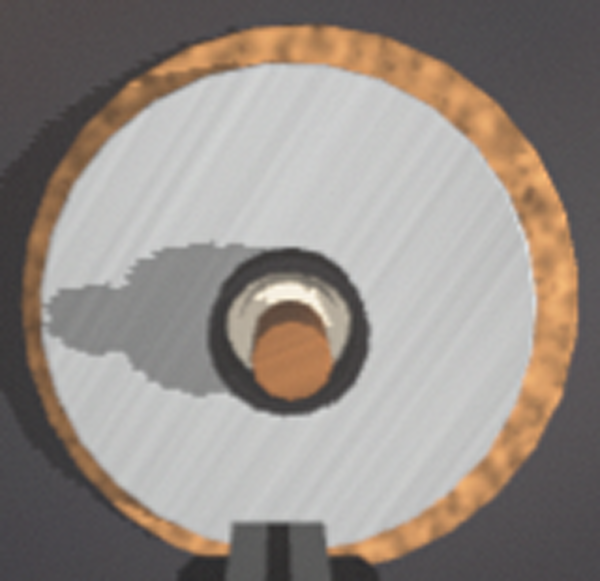

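```bash
python3 - <<'E'
from h import *
o=np.array([0.50385332, 0.20275271, 0.37399523]);q=[-0.11167326,-0.0726835,0.53799874,0.83234821]
m,K,d,_=cam("wrist");m=dict(m,origin=o);c=(m,K,d,R.from_quat(q).as_matrix()@np.diag([1,-1,-1.]))
print(atz("wrist",(317.2,185.6),.082,c))
w=R.from_quat(manip.sense()["tool_rot"]).as_matrix();print(w)
t=manip.sense()["tcp_pos"]
for P in([.4446,-.280,.12],[.567,.1755,.2],[.591,-.2477,.2]):print((w.T@(np.array(P)-t)/.03).round(2))
E
```

```text
[0.56742776 0.17843563 0.082     ]
[[-9.12271001e-01  4.09583847e-01 -1.64086726e-03]
 [ 4.09583864e-01  9.12272406e-01  3.41333266e-04]
 [ 1.63672251e-03 -3.60684312e-04 -9.99998596e-01]]
[ -2.58 -15.53   3.7 ]
[-0.08 -0.01  1.03]
[ -6.59 -12.55   1.02]
```

Call:
drive_tool --motion '[[[0, -0.1, -0.8, 0, 0], [0, -0.4, -2.4, 0, 0], [0, -0.7, -4, 0, 0], [0, -0.9, -5.6, 0, 0], [0, -1.2, -7.2, 0, 0], [0, -1.5, -8.8, 0, 0], [0, -1.75, -10.4, 0, 0], [0, -2, -12, 0, 0], [0, -2.3, -13.6, 0, 0], [0, -2.5, -15, 0, 0]]]'

```text
t: 2.5
tcp_pos: [0.4496, -0.2655, 0.2316]
tool_rot: [0.209, 0.978, -0.0, 0.0]
force: [0.0, 0.0, 0.7]
finger_gap: 0.001
gripper_force: 0.0
```

Call:
drive_tool --motion '[[[0, -0.08, -0.53, 0.6, 0], [0, -0.08, -0.53, 2, 0], [0, -0.08, -0.53, 3.4, 0], [0, -0.08, -0.53, 4.8, 0], [0, -0.08, -0.53, 5.4, 0], [0, -0.08, -0.53, 5.4, 0], [0, -0.08, -0.53, 5.4, 0]]]'

```text
t: 3.2
tcp_pos: [0.4461, -0.2795, 0.0696]
tool_rot: [0.209, 0.978, 0.0, -0.0]
force: [-0.1, -0.0, 1.1]
finger_gap: -0.002
gripper_force: 0.0
```

```bash
python3 - <<'E'
from h import *
s=manip.sense();print(s["t"],s["tcp_pos"],s["tool_rot"],s["q"],s["force"])
a=save("wrist","w2");b=save("side","s2")
cv2.imwrite("pics/c2.png",np.hstack([cv2.resize(a,None,fx=.625,fy=.625),cv2.resize(b[80:214,255:455],(400,268))[:250]])[:,:,::-1])
E
```

```text
3.2 [ 0.44613905 -0.27950576  0.0696315 ] [ 2.08528441e-01  9.78016299e-01  8.62752893e-05 -3.59800515e-05] [-7.72173890e-01  6.50301606e-01  1.80836879e+00  1.70551369e-04
  6.83075120e-01 -1.92296235e+00] [-0.05265285 -0.03012274  1.09524462]
```

View pics/c2.png

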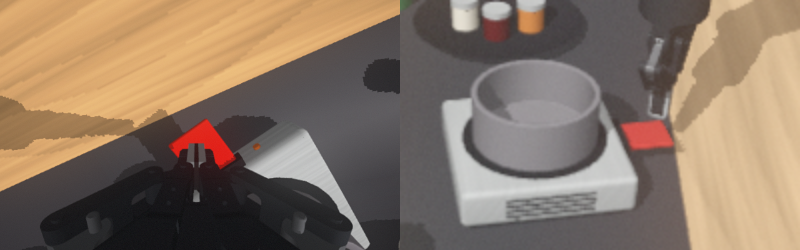

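Call:
drive_tool --motion '[[[0, 0, 0, 0.5, 0], [0, 0, 0, 0.9, 0], [0, 0, 0, 1.1, 0], [0, 0, 0, 1.25, 0], [0, 0, 0, 1.32, 0], [0, 0, 0, 1.36, 0], [0, 0, 0, 1.36, 0], [0, 0, 0, 1.36, 0]]]'

```text
t: 4.1
tcp_pos: [0.4476, -0.2813, 0.0325]
tool_rot: [0.21, 0.978, -0.001, 0.003]
force: [-0.4, 4.2, 26.0]
finger_gap: -0.001
gripper_force: 12.7
```

Call:
drive_tool --motion '[[[0, 0, 0, 0, 0], [0, 0, 0, 0, 0], [0, 0, 0, 0, 0], [0, 0, 0, 0, 0]]]'

```text
t: 4.5
tcp_pos: [0.4476, -0.2813, 0.0325]
tool_rot: [0.21, 0.978, -0.001, 0.003]
force: [-0.3, 4.6, 26.1]
finger_gap: 0.002
gripper_force: 12.7
```

Call:
drive_tool --motion '[[[0, 0, 0, -0.5, 0], [0, 0, 0, -1.5, 0], [40, 0, 0, -3, 0], [40, 0, 0, -4.5, 0], [40, 0, 0, -6, 0], [40, 0, 0, -6.5, 0], [40, 0, 0, -6.5, 0]]]'

```text
t: 5.2
tcp_pos: [0.4469, -0.2816, 0.2268]
tool_rot: [0.209, 0.978, -0.002, 0.003]
force: [-0.5, 0.6, -0.5]
finger_gap: 0.475
gripper_force: 0.0
```

```bash
python3 - <<'E'
from h import *
s=manip.sense();w=R.from_quat(s["tool_rot"]).as_matrix();t=s["tcp_pos"];print(s["t"],t,w,s["force"])
print((w.T@(np.array([.5673,.1768,.22])-t)/.03).round(2))
E
```

```text
5.2 [ 0.44686913 -0.28158121  0.22675536] [[-0.91238443  0.40930205  0.00514555]
 [ 0.40927846  0.91239548 -0.00506154]
 [-0.00676647 -0.00251211 -0.99997395]] [-0.4558945   0.56763002 -0.51914876]
[ 2.59 15.58  0.17]
```

Call:
drive_tool --motion '[[[50, 0.1, 0.8, 0, 0], [50, 0.4, 2.4, 0, 0], [50, 0.7, 4, 0, 0], [50, 0.9, 5.6, 0, 0], [50, 1.2, 7.2, 0, 0], [50, 1.5, 8.8, 0, 0], [50, 1.75, 10.4, 0, 0], [50, 2, 12, 0, 0], [50, 2.3, 13.6, 0, 0], [50, 2.5, 15, 0, 0]]]'

```text
t: 6.2
tcp_pos: [0.5601, 0.1632, 0.2213]
tool_rot: [0.209, 0.978, -0.001, -0.002]
force: [0.4, -0.6, 0.4]
finger_gap: 0.586
gripper_force: 0.0
```

Call:
drive_tool --motion '[[[50, 0.09, 0.58, 0.5, 0], [50, 0.09, 0.58, 1.5, 0], [50, 0.09, 0.58, 2.5, 0], [50, 0.09, 0.58, 2.8, 0], [50, 0.09, 0.58, 2.8, 0], [50, 0.09, 0.58, 2.8, 0]]]'

```text
t: 6.8
tcp_pos: [0.5664, 0.1776, 0.1397]
tool_rot: [0.21, 0.978, 0.0, 0.0]
force: [-0.0, -0.4, 0.7]
finger_gap: 0.586
gripper_force: 0.0
```

```bash
python3 - <<'E'
from h import *
s=manip.sense();w=R.from_quat(s["tool_rot"]).as_matrix();t=s["tcp_pos"];print(s["t"],t,w,s["force"])
print((w.T@(np.array([.5673,.1768,.057])-t)/.03).round(2))
E
```

```text
6.8 [0.56641493 0.17759966 0.13967772] [[-9.12204475e-01  4.09735246e-01  1.52706060e-04]
 [ 4.09735248e-01  9.12204487e-01 -1.80225264e-05]
 [-1.46683617e-04  4.61288260e-05 -9.99999988e-01]] [-0.02296521 -0.37599656  0.67633363]
[-0.04 -0.01  2.76]
```

Call:
drive_tool --motion '[[[50, -0.04, 0, 0.6, 0], [50, -0.04, 0, 1.5, 0], [50, -0.04, 0, 2.2, 0], [50, -0.04, 0, 2.6, 0], [50, -0.04, 0, 2.75, 0], [50, -0.04, 0, 2.75, 0], [50, -0.04, 0, 2.75, 0]]]'

```text
t: 7.5
tcp_pos: [0.5682, 0.1774, 0.0582]
tool_rot: [0.209, 0.978, 0.0, 0.001]
force: [-0.3, -0.1, -0.0]
finger_gap: 0.581
gripper_force: 0.0
```

Call:
drive_tool --motion '[[[34, 0, 0, 0, 0], [26, 0, 0, 0, 0], [20, 0, 0, 0, 0], [15, 0, 0, 0, 0], [15, 0, 0, 0, 0], [15, 0, 0, 0, 0]]]' --squeeze 60

```text
t: 8.1
tcp_pos: [0.5684, 0.1781, 0.0583]
tool_rot: [0.21, 0.978, 0.001, 0.001]
force: [-0.9, 2.5, 5.2]
finger_gap: 0.258
gripper_force: 58.7
```

Call:
drive_tool --motion '[[[15, 0, 0, -0.15, 0], [15, 0, 0, -0.4, 0], [15, 0, 0, -0.8, 0], [15, 0, 0, -1.3, 0], [15, 0, 0, -1.8, 0], [15, 0, 0, -2.4, 0], [15, 0, 0, -3.2, 0], [15, 0, 0, -4, 0], [15, 0, 0, -4.6, 0], [15, 0, 0, -5, 0]]]'

```text
t: 9.1
tcp_pos: [0.5672, 0.1772, 0.2089]
tool_rot: [0.209, 0.978, 0.0, 0.001]
force: [0.5, 0.5, -6.0]
finger_gap: 0.257
gripper_force: 59.0
```

Call:
drive_tool --motion '[[[15, 0, 0, 0, 0], [15, 0, 0, 0, 0], [15, 0, 0, 0, 0]]]'

```text
t: 9.4
tcp_pos: [0.566, 0.1771, 0.2056]
tool_rot: [0.209, 0.978, -0.001, -0.002]
force: [-0.2, 0.1, -5.1]
finger_gap: 0.258
gripper_force: 59.2
```

```bash
python3 - <<'E'
from h import *
s=manip.sense();w=R.from_quat(s["tool_rot"]).as_matrix();t=s["tcp_pos"];print(s["t"],t,s["force"],s["finger_gap"])
print((w.T@(np.array([.591,-.2477,t[2]])-t)/.03).round(2))
a=save("scene","s3");b=save("side","d3");c=save("wrist","w3")
cv2.imwrite("pics/c3.png",np.hstack([cv2.resize(b[170:340,220:420],(400,340)),cv2.resize(c,None,fx=.625,fy=.625)[:250].repeat(1,0) if 0 else np.vstack([cv2.resize(c,(400,250)),np.zeros((90,400,3),np.uint8)])])[:,:,::-1])
E
```

```text
9.4 [0.56601544 0.17711118 0.20563678] [-0.15344431  0.14482627 -5.11223574] 0.25814306130708115
[ -6.56 -12.58   0.  ]
```

View pics/c3.png

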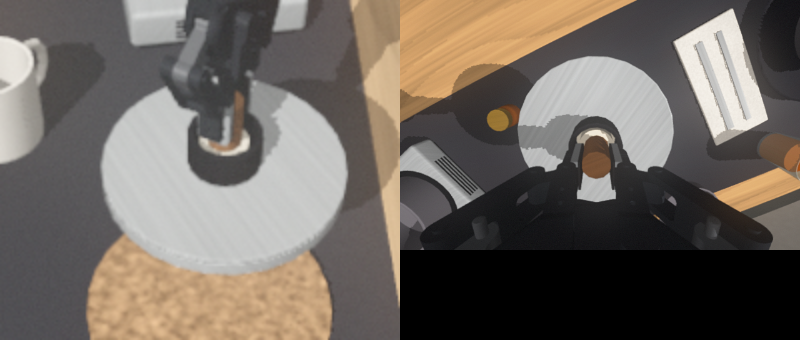

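```bash
python3 - <<'E'
from h import *
s=manip.sense();w=R.from_quat(s["tool_rot"]).as_matrix();t=s["tcp_pos"]
a=cv2.imread("pics/w3.png")
P=atz("wrist",(313.7,251),t[2]+.0238);print(s["t"],t,P,w.T@(P-t))
h=cv2.cvtColor(a,cv2.COLOR_BGR2HSV)[215:275,285:345]
m=((h[...,0]<15)&(h[...,1]>90)&(h[...,2]>60)).astype(np.uint8)
ys,xs=np.nonzero(m);print(xs.min()+285,xs.max()+285,ys.min()+215,ys.max()+215)
for y in range(0,60,4):
    r=np.nonzero(m[y])[0];print(y+215,(r.min()+285,r.max()+285,len(r),int(h[y,r,2].mean())) if len(r) else None)
E
```

```text
9.55 [0.56651362 0.17721904 0.20584859] [0.55919102 0.17976028 0.22964859] [ 0.00776989 -0.00070906 -0.02378328]
291 337 218 274
215 None
219 (np.int64(305), np.int64(320), 15, 89)
223 (np.int64(300), np.int64(327), 25, 92)
227 (np.int64(298), np.int64(331), 27, 92)
231 (np.int64(296), np.int64(323), 26, 89)
235 (np.int64(294), np.int64(329), 33, 87)
239 (np.int64(294), np.int64(331), 34, 86)
243 (np.int64(294), np.int64(333), 39, 89)
247 (np.int64(293), np.int64(334), 42, 105)
251 (np.int64(292), np.int64(335), 44, 110)
255 (np.int64(292), np.int64(336), 45, 115)
259 (np.int64(291), np.int64(336), 46, 116)
263 (np.int64(291), np.int64(337), 47, 116)
267 (np.int64(291), np.int64(337), 47, 117)
271 (np.int64(292), np.int64(336), 45, 117)
```

```bash
python3 - <<'E'
from h import *
s=manip.sense();w=R.from_quat(s["tool_rot"]).as_matrix();t=s["tcp_pos"]
for v in(264,266):
    P=atz("wrist",(314,v),t[2]+.0238);print(P,w.T@(P-t))
# circle consistency: radius
a=cv2.imread("pics/w3.png");h=cv2.cvtColor(a,cv2.COLOR_BGR2HSV)
print([(y,h[y,314].tolist()) for y in range(272,300,2)],[(y,int(h[y,314,2])) for y in range(234,252,2)])
E
```

```text
[0.56550324 0.17708773 0.22964859] [ 0.00091678 -0.00056272 -0.0237975 ]
[0.56648207 0.17664921 0.22964859] [-0.00015578 -0.00056201 -0.0237997 ]
[(272, [13, 135, 121]), (274, [12, 139, 121]), (276, [13, 139, 119]), (278, [13, 136, 118]), (280, [13, 137, 115]), (282, [13, 136, 111]), (284, [12, 129, 107]), (286, [16, 17, 167]), (288, [60, 3, 189]), (290, [0, 0, 189]), (292, [105, 3, 189]), (294, [60, 1, 185]), (296, [60, 3, 183]), (298, [90, 3, 185])] [(234, 84), (236, 87), (238, 85), (240, 83), (242, 95), (244, 118), (246, 115), (248, 116), (250, 116)]
```

Call:
drive_tool --motion '[[[15, -0.13, -0.25, 0, 0], [15, -0.4, -0.75, 0, 0], [15, -0.8, -1.5, 0, 0], [15, -1.3, -2.5, 0, 0], [15, -1.83, -3.5, 0, 0], [15, -2.35, -4.5, 0, 0], [15, -2.87, -5.5, 0, 0], [15, -3.39, -6.5, 0, 0], [15, -3.91, -7.5, 0, 0], [15, -4.43, -8.5, 0, 0]]]'

```text
t: 10.55
tcp_pos: [0.5834, -0.1127, 0.207]
tool_rot: [0.21, 0.978, -0.0, -0.0]
force: [0.5, 0.2, -6.2]
finger_gap: 0.26
gripper_force: 59.2
```

Call:
drive_tool --motion '[[[15, -0.52, -1, 0, 0], [15, -1, -1.9, 0, 0], [15, -1.4, -2.7, 0, 0], [15, -1.8, -3.4, 0, 0], [15, -2, -3.9, 0, 0], [15, -2.14, -4.09, 0, 0], [15, -2.14, -4.09, 0, 0], [15, -2.14, -4.09, 0, 0], [15, -2.14, -4.09, 0, 0]]]'

```text
t: 11.45
tcp_pos: [0.5921, -0.2465, 0.2069]
tool_rot: [0.209, 0.978, 0.0, -0.0]
force: [-0.1, 0.4, -5.8]
finger_gap: 0.259
gripper_force: 59.3
```

```bash
python3 - <<'E'
from h import *
s=manip.sense();w=R.from_quat(s["tool_rot"]).as_matrix();t=s["tcp_pos"];print(s["t"],t,s["force"],s["finger_gap"],w.round(4))
print((w.T@(np.array([.592,-.248,t[2]])-t)/.03).round(2))
a=save("scene","s4");b=save("side","d4")
cv2.imwrite("pics/c4.png",np.hstack([cv2.resize(a[100:240,160:320],(400,350)),cv2.resize(b[50:190,240:400],(400,350))])[:,:,::-1])
E
```

```text
11.45 [ 0.59214631 -0.24646096  0.20690345] [-0.14008434  0.42837407 -5.83826152] 0.25938470924517665 [[-9.129e-01  4.081e-01 -8.000e-04]
 [ 4.081e-01  9.129e-01  1.000e-03]
 [ 1.100e-03  6.000e-04 -1.000e+00]]
[-0.02 -0.05 -0.  ]
```

View pics/c4.png

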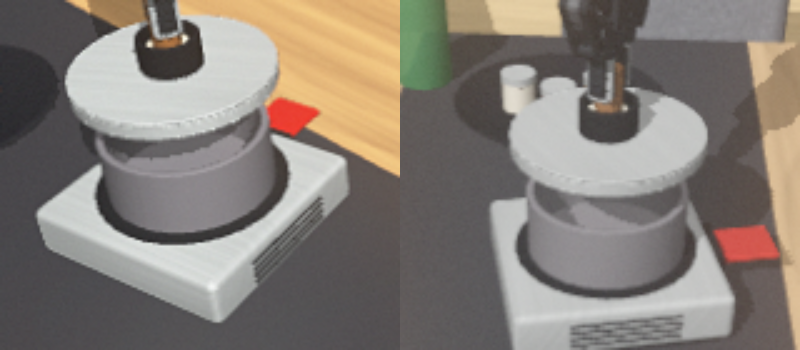

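```bash
python3 - <<'E'
from h import *
from scipy.optimize import least_squares
f=lambda x0,y0,p,ox:(x0+(p[0]-ox+.5)/2.5-.5,y0+(p[1]+.5)/2.5-.5)
z=.1737
def obs(n,ps):return [(n,)+p for p in ps]
cs={n:cam(n) for n in("scene","side")}
A=[("scene",f(160,100,p,0)) for p in[(66,85),(279,62),(170,15)]];B=[("side",f(240,50,p,400)) for p in[(510,132),(707,132)]]
for L in(A,B,A+B):
    w=np.array([atz(n,u,z,cs[n])[:2] for n,u in L])
    r=least_squares(lambda c:np.linalg.norm(w-c,axis=1)-.085,w.mean(0));print(r.x,r.fun*1e3)
E
```

```text
[ 0.59038079 -0.24676753] [0.15837697 0.16154227 0.06028358]
[ 0.59032788 -0.24426402] [-0.7289972 -0.7289972]
[ 0.59044519 -0.24677218] [ 0.09900833  0.20734062  0.09358757 -0.64177217 -0.7414543 ]
```

Call:
drive_tool --motion '[[[15, -0.01, -0.04, 0.15, 0], [15, -0.01, -0.04, 0.45, 0], [15, -0.01, -0.04, 0.8, 0], [15, -0.01, -0.04, 1.05, 0], [15, -0.01, -0.04, 1.2, 0], [15, -0.01, -0.04, 1.3, 0], [15, -0.01, -0.04, 1.3, 0], [15, -0.01, -0.04, 1.3, 0]]]'

```text
t: 12.35
tcp_pos: [0.5924, -0.2494, 0.1682]
tool_rot: [0.209, 0.978, -0.0, 0.0]
force: [0.0, -0.0, -5.1]
finger_gap: 0.262
gripper_force: 59.3
```

Call:
drive_tool --motion '[[[15, 0, 0, 0.06, 0], [15, 0, 0, 0.12, 0], [15, 0, 0, 0.18, 0], [15, 0, 0, 0.24, 0], [15, 0, 0, 0.28, 0], [15, 0, 0, 0.28, 0], [15, 0, 0, 0.28, 0]]]'

```text
t: 13.05
tcp_pos: [0.5922, -0.2492, 0.1596]
tool_rot: [0.209, 0.978, -0.0, 0.0]
force: [0.5, 0.6, -5.5]
finger_gap: 0.26
gripper_force: 59.3
```

Call:
drive_tool --motion '[[[15, 0, 0, 0.03, 0], [15, 0, 0, 0.06, 0], [15, 0, 0, 0.08, 0], [15, 0, 0, 0.08, 0], [15, 0, 0, 0.08, 0]]]'

```text
t: 13.55
tcp_pos: [0.5921, -0.2493, 0.1575]
tool_rot: [0.209, 0.978, -0.0, 0.0]
force: [-0.6, -0.6, -2.9]
finger_gap: 0.257
gripper_force: 59.6
```

Contact starts; a touch lower, then release.

Call:
drive_tool --motion '[[[15, 0, 0, 0.02, 0], [15, 0, 0, 0.03, 0], [15, 0, 0, 0.03, 0], [15, 0, 0, 0.03, 0]]]'

```text
t: 13.95
tcp_pos: [0.5921, -0.2494, 0.1574]
tool_rot: [0.209, 0.978, -0.0, 0.0]
force: [-4.1, -1.0, 6.0]
finger_gap: 0.262
gripper_force: 60.4
```

Call:
drive_tool --motion '[[[28, 0, 0, 0, 0], [34, 0, 0, 0, 0], [40, 0, 0, 0, 0], [46, 0, 0, 0, 0], [50, 0, 0, 0, 0], [50, 0, 0, 0, 0]]]'

```text
t: 14.55
tcp_pos: [0.5922, -0.2492, 0.1562]
tool_rot: [0.209, 0.978, 0.0, 0.0]
force: [0.3, 0.3, 0.2]
finger_gap: 0.587
gripper_force: 0.0
```

Call:
drive_tool --motion '[[[50, 0, 0, -0.3, 0], [50, 0, 0, -0.9, 0], [60, 0, 0, -1.6, 0], [75, 0, 0, -2.1, 0], [75, 0, 0, -2.3, 0], [75, 0, 0, -2.3, 0], [75, 0, 0, -2.3, 0], [75, 0, 0, -2.3, 0]]]'

```text
t: 15.35
tcp_pos: [0.5915, -0.2488, 0.2242]
tool_rot: [0.209, 0.978, 0.0, -0.001]
force: [0.2, -0.3, -0.4]
finger_gap: 0.878
gripper_force: 0.0
```

```bash
python3 - <<'E'
from h import *
s=manip.sense();t=s["tcp_pos"];print(s["t"],t,s["force"],s["finger_gap"])
c=cam("wrist");print(c[0]["origin"].tolist(),c[0]["orientation"].tolist())
w=save("wrist","w5");a=save("scene","s5");b=save("side","d5")
z=lambda im,x,y,k:cv2.resize(im[y:y+int(300/k),x:x+int(400/k)],(400,300),interpolation=cv2.INTER_CUBIC)
cv2.imwrite("pics/c5.png",np.vstack([np.hstack([z(w,220,120,2.0),z(a,172,110,3)]),np.hstack([z(b,257,85,3),z(w,270,180,4)])])[:,:,::-1])
E
```

```text
15.35 [ 0.59154196 -0.24883626  0.2242386 ] [ 0.16723498 -0.31558686 -0.42335071] 0.8780504532662242
[0.5299125335567162, -0.22211919161270582, 0.3674637394393755] [-0.11117202811291883, -0.07286714693689476, 0.5386724778192816, 0.8319634130793089]
```

View pics/c5.png

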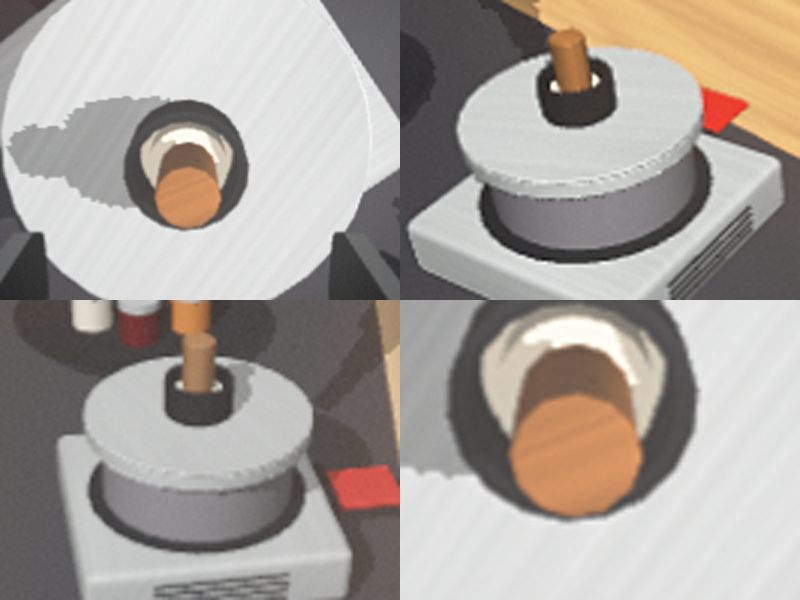

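```bash
python3 - <<'E'
from h import *
from scipy.optimize import least_squares
m,K,d,_=cam("wrist");c=(dict(m,origin=np.array([0.5299125335567162,-0.22211919161270582,0.3674637394393755])),K,d,R.from_quat([-0.11117202811291883,-0.07286714693689476,0.5386724778192816,0.8319634130793089]).as_matrix()@np.diag([1,-1,-1.]))
w=np.array([atz("wrist",(220+(x+.5)/2-.5,120+(y+.5)/2-.5),.151,c)[:2] for x,y in[(124,167),(249,165),(188,230)]])
r=least_squares(lambda q:np.linalg.norm(w-q,axis=1)-.026,w.mean(0));print("collar",r.x,r.fun*1e3)
k=atz("wrist",(313.7,218.7),.181,c);print("knob",k)
s=manip.sense();Rt=R.from_quat(s["tool_rot"]).as_matrix();t=s["tcp_pos"]
for z in(.181,.151):
  pass
# knob with side cams: side crop origin(257,85)x3 knob top (201,341-300); scene origin (172,110) (568-400,36)
print(atz("side",(257+201.5/3-.5,85+41.5/3-.5),.181),atz("scene",(172+168.5/3-.5,110+36.5/3-.5),.181))
P=np.array([*r.x,.126]);print(t,Rt.round(4),Rt.T@(P-t)/.03)
E
```

```text
collar [ 0.59070362 -0.24969833] [-0.43115886 -0.43069493 -0.07385969]
knob [ 0.59157669 -0.24953169  0.181     ]
[ 0.58965372 -0.24904979  0.181     ] [ 0.59126054 -0.24822586  0.181     ]
[ 0.59175803 -0.24897254  0.22440096] [[-9.123e-01  4.094e-01 -1.500e-03]
 [ 4.094e-01  9.123e-01  9.000e-04]
 [ 1.700e-03  2.000e-04 -1.000e+00]] [ 0.01648377 -0.03727833  3.28005634]
```

Call:
drive_tool --motion '[[[75, 0.02, -0.03, 0.3, 0], [75, 0.02, -0.03, 0.9, 0], [75, 0.02, -0.03, 1.6, 0], [75, 0.02, -0.03, 2.3, 0], [75, 0.02, -0.03, 2.8, 0], [75, 0.02, -0.03, 3.1, 0], [75, 0.02, -0.03, 3.25, 0], [75, 0.02, -0.03, 3.25, 0], [75, 0.02, -0.03, 3.25, 0]]]'

```text
t: 16.4
tcp_pos: [0.5918, -0.2501, 0.1285]
tool_rot: [0.209, 0.978, -0.0, 0.001]
force: [-1.0, -0.3, 0.1]
finger_gap: 0.88
gripper_force: 0.0
```

Call:
drive_tool --motion '[[[68, 0, 0, 0, 0], [62, 0, 0, 0, 0], [58, 0, 0, 0, 0], [56, 0, 0, 0, 0]]]' --squeeze 40

```text
t: 16.8
tcp_pos: [0.5914, -0.2498, 0.1282]
tool_rot: [0.209, 0.978, -0.0, 0.0]
force: [0.1, 0.1, -0.1]
finger_gap: 0.655
gripper_force: 0.0
```

Call:
drive_tool --motion '[[[54, 0, 0, 0, 0], [52, 0, 0, 0, 0], [50, 0, 0, 0, 0], [48, 0, 0, 0, 0], [45, 0, 0, 0, 0], [45, 0, 0, 0, 0], [45, 0, 0, 0, 0]]]'

```text
t: 17.5
tcp_pos: [0.5913, -0.2497, 0.1282]
tool_rot: [0.209, 0.978, 0.0, 0.0]
force: [-0.8, 1.0, 4.4]
finger_gap: 0.581
gripper_force: 42.1
```

Call:
drive_tool --motion '[[[45, 0, 0, -0.04, 0], [45, 0, 0, -0.1, 0], [45, 0, 0, -0.17, 0], [45, 0, 0, -0.24, 0], [45, 0, 0, -0.31, 0], [45, 0, 0, -0.38, 0], [45, 0, 0, -0.45, 0], [45, 0, 0, -0.52, 0], [45, 0, 0, -0.6, 0], [45, 0, 0, -0.7, 0]]]'

```text
t: 18.5
tcp_pos: [0.5912, -0.2497, 0.149]
tool_rot: [0.209, 0.978, 0.0, -0.0]
force: [-0.2, -0.4, -2.4]
finger_gap: 0.583
gripper_force: 41.8
```

Call:
drive_tool --motion '[[[45, 0, 0, -0.12, 0], [45, 0, 0, -0.26, 0], [45, 0, 0, -0.42, 0], [45, 0, 0, -0.6, 0], [45, 0, 0, -0.8, 0], [45, 0, 0, -1, 0], [45, 0, 0, -1.2, 0], [45, 0, 0, -1.4, 0], [45, 0, 0, -1.6, 0], [45, 0, 0, -1.8, 0]]]'

```text
t: 19.5
tcp_pos: [0.5912, -0.2498, 0.2033]
tool_rot: [0.209, 0.978, -0.0, -0.0]
force: [-0.6, 0.9, -2.0]
finger_gap: 0.584
gripper_force: 41.8
```

Call:
drive_tool --motion '[[[45, 0, 0, -0.2, 0], [45, 0, 0, -0.4, 0], [45, 0, 0, -0.6, 0], [45, 0, 0, -0.75, 0], [45, 0, 0, -0.85, 0], [45, 0, 0, -0.9, 0], [45, 0, 0, -0.9, 0], [45, 0, 0, -0.9, 0], [45, 0, 0, -0.9, 0], [45, 0, 0, -0.9, 0]]]'

```text
t: 20.5
tcp_pos: [0.5911, -0.2497, 0.2295]
tool_rot: [0.209, 0.978, 0.0, -0.0]
force: [0.3, 0.4, -3.0]
finger_gap: 0.586
gripper_force: 41.8
```

```bash
python3 - <<'E'
from h import *
s=manip.sense();t=s["tcp_pos"];print(s["t"],t,s["force"],s["finger_gap"],s["gripper_force"],s["qd"].round(4))
a=save("scene","s6");b=save("side","d6")
cv2.imwrite("pics/c6.png",np.hstack([cv2.resize(a[90:240,160:320],(400,375)),cv2.resize(b[40:190,240:400],(400,375))])[:,:,::-1])
E
```

```text
20.5 [ 0.59109909 -0.24968113  0.22949856] [ 0.32949304  0.42023439 -2.9928082 ] 0.5858005162568571 41.7906067147851 [-0.0001 -0.0016  0.0008 -0.0013  0.0002  0.0003]
```

View pics/c6.png

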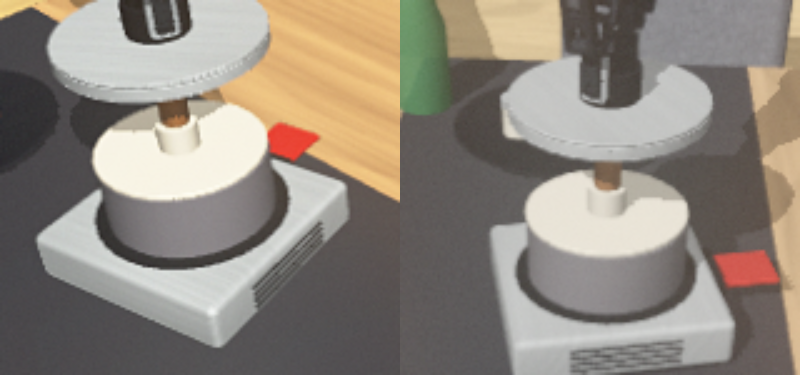

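```bash
python3 -c "
from station import manip
print(manip.sign_off())"
```

```text
the job is handed in; nothing more can be done
None
```

I handed the job in at about 20.6 s of the 72 s: the paddle was pressed to its stop and is up again, the cream inner lid sits level on the pot, and the gripper holds the steel outer lid level and still about 95 mm above the rim; the judge's verdict was not shown.

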